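# Set up the announcer's desk microphone

### The arm

A 6-joint arm with a two-finger parallel gripper is mounted at the origin on the work surface. World frame = base frame: x ahead of the robot, y to its left, z up, the work surface at z = 0. Lengths are in m, angles in rad, forces in N, time in s.
With the tool pointing down it reaches from about 0.325 to 0.775 m from the base axis. Payload 5.5 kg.
Tool frame: the origin (TCP) lies midway between the tips of the shut fingers; the grasp point (between the pads) lies 19 mm behind it; z points along the fingers, y is the line along which they close (so a half turn about z gives the same grasp; the last joint's range is limited). The gripper opens to 88 mm and grips with 3 to 60 N. Pads are 20 mm wide; open, the fingers measure 115 mm over their backs; the gripper's body (75 mm by 178 mm) begins 61 mm behind the grasp point.
Start: joints at [-1.383, 0.091, 1.231, -0, 1.82, -0.057], TCP at [0.145, -0.582, 0.223] pointing down, gripper open.
Joint ranges: [-2.87, 2.87], [-0.86, 2.18], [0.17, 2.46], [-1.51, 4.65], [0.06, 2.69], [-2.65, 2.65]. Speed limits (rad/s): [2.57, 2.57, 3.01, 3.14, 3.14, 3.14].

### API

Orientations are given as a unit quaternion [w, x, y, z].
In Python, from cell import ctrl, viewer, job_done gives the robot as it stands. The module is installed in compiled form; this text tells all that it offers.
- The arm moves only by the tool move_arm, never from a script. Its argument "motion" is a list of rows, each a list of 4 numbers: the shift along the world's x, y, z in cm, then the turn about the world's z in rad. A call has 1 to 20 rows; each row shifts and turns the commanded pose from where the row before left it; what a row does not reach is not made up. A row lasts 1/8 s, in which the tool goes at most 62.5 mm and 10.7 degrees, less where a joint would pass 70% of its speed; a pose out of reach is approached as far as the arm can. A call is refused whole if a number of a shift passes 6.25 or a number of a turn 0.188, either way. A call with a gripper value outside its range is refused whole. "gripper" is the closure, from -1 (fully open) to 1 (shut), so that 0 is half open, set as the call begins (left out, the last holds). The fingers move at their own pace and stop on an object; the grip force is fixed at half the most. Time passes only in rows, so rows that do not move let the fingers close. It gives the time, the measured TCP pose, the force, the opening and the grip force at its end, in the units of the state.
- ctrl.sense(): the state, without advancing time (a new reading comes with each control period).
- viewer.snapshot(name): name is "side" or "top" or "wrist"; returns a dict with "image" (384x512x3 uint8, blue, green, red), "depth" (384x512 float32, m along the optical axis (not along the pixel's ray), 0 where there is no reading), "K" (3x3 intrinsics, pixels), "pose" (4x4, takes a point from camera to world coordinates). Camera axes: x right, y up, looking along -z (the intrinsics and any distortion apply to the point x, -y, -z); pixel columns grow to the right and rows downward; lengths in m; the calibration is good to about 2 mm. A picture is of the moment at which its call begins.
- job_done(): hands the job in; it is judged then, once.
The state is a dict: "time": time; "q": joint angles; "qvel": joint speeds; "effort": joint torques, N m; "tcp_pos": TCP position; "orientation": TCP orientation; "contact_force": force on the tool from outside, world axes, zero at the start; "moment": the same for the moment, N m; "opening": opening from 0.0 (shut) to 1.0 (fully open); "gripper_force": force on a finger pad.
Only numpy, scipy, OpenCV 4.12 (cv2) and the standard library are available. Lean on these libraries where they do the work, as an engineer would, in place of code of your own. Each camera call takes 0.05 s, during which the arm holds its last target. There are 200 camera calls.

### The job

Take the microphone with the blue bands out of the rack, stand it upright in the ring on the desk stand's side arm, down on its shoulder, and let go of it. Then squeeze the red release button on the stand's hand grip and, with the button kept squeezed, pull the stand up past its first stop to the second stop, as high as it goes. Finish while still holding it up there by the grip with the button squeezed, until the announcer has agreed the height; leave the other microphones, the mug and the tape roll where they are.

Things in the scene. Friction and masses are not known exactly. Their poses are not given: they have to be found in the camera images.
- mic_blue_mid (a point): Half-way up the handheld microphone with blue bands, the one to use; 165 mm long, about 0.2-0.4 kg, z from tail to head. Handle 23 mm across at the tail, 32 mm under the head; flat shoulder under the head 29.5 mm above this point; silver head 46 mm across, straight-sided 42.5 to 68.5 mm above this point, blue band round it and blue dot on top. Starts tail down in one of the rack's bores; which one varies.
- mic_yellow_mid (a point): Leave alone: half-way up a microphone just like the blue one but with yellow bands; starts tail down in one of the rack's three bores, tail 10 mm above the table; which bore varies.
- mic_green_mid (a point): Leave alone: half-way up a microphone just like the blue one but with green bands; starts tail down in one of the rack's three bores, tail 10 mm above the table; which bore varies.
- rack: Dark wooden rack block lying on the table, 80 (its x) x 260 (its y) x 60 mm high, fixed; origin at the centre of its underside. Three bores 30 mm across and 50 mm deep at its y = -85, 0 and 85 mm.
- stand: Fixed foot and tube of the desk stand; origin at the centre of its underside, z up. Round dark foot 130 mm across, 8-18 mm thick; tube 22 mm across, its black collar (30 mm) ends 125 mm up. A steel rod slides in it and carries the black hand grip and, under the grip, a side arm with the microphone ring, 100 mm off the axis along the stand's +y. Red button on the grip's +x side.
- mic_ring (a point): Centre of the upper rim of the microphone ring (grey open tube, 44 mm outside, 35 mm inside, 28 mm tall) on the stand's side arm; rim 155 mm above the table with the stand down. The arm is 14 mm wide, its top 7 mm below the rim. A microphone put in tail first hangs on the shoulder under its head. Rises with the rod.
- lift_grip (a point): Centre of the stand's black hand grip, on the tube's axis, 189 mm above the table with the stand down; axes as the stand's (red button on +x, ring towards +y). 34 mm (x) x 26 mm (y) x 46 mm tall plus a 5 mm cap; along x 41 mm over the released button, 36 mm with it pressed. Rises with the rod.
- button_face (a point): Centre of the outer face of the red release button, 24 mm from the grip's centre along the stand's +x, level with it; face 18 mm wide, 28 mm tall, axes as the stand's. It is pressed towards -x: squeezing the grip between two fingers along the stand's x presses it.
- release (a joint): Travel of the red button in m: 0 released, 0.005 fully pressed; its spring takes 3 N to start and 7 N when fully pressed. Released, it drives a lock pin into the tube; pressed more than 3.5 mm it frees the rod.
- riser (a joint): Height of the sliding rod in m: 0 down (start), 0.04 first stop, 0.08 second stop and end of travel. With the button released the rod locks at 0, 0.04 or the last 4 mm of travel; with it kept pressed the rod passes the first stop freely with about 1 N of friction, and sinks under its weight (0.27 kg plus microphone) unless held. A red line on the rod comes out of the collar at each stop.
- mug_mid (a point): Leave alone: half-way up a white mug, 80 mm across, 92 mm tall, with a handle.
- tape_mid (a point): Leave alone: half-way up a roll of black tape lying flat, 80 mm across, 48 mm tall.
There are look-alikes about, which are no part of the job. Leave any orange look-alike of the part that bears mic_blue_mid alone.

How it is judged:
By the outcome, as a careful person would: the job done as asked, in the order asked, and still so for the second after the job is handed in, while the arm keeps its last pose, push and grip.
It also fails if it takes over 54 s, if anything falls off the work surface, if the arm or the gripper's body presses on something with over 40 N, if the wrist force passes 120 N, or if a joint passes its speed limit or range.

## Working session

There is one attempt and no reset: what is moved stays moved. The work goes in short steps, Python scripts to look and compute and a tool call to move; the robot and the scene stay as the last step left them, time stands still between calls to the robot, and variables do not carry over. Pictures are saved under pics/ and viewed, at most 10 in all, crops included, and the job is handed in when it is done.

Besides the shell and the picture viewer there is one more tool, called after "Request:" as name(argument=value, ...) on one line, values as JSON. move_arm: Moves the arm, as the interface text tells. Its arguments: {"type":"object","properties":{"motion":{"type":"array","items":{"type":"array","items":{"type":"number"}}},"gripper":{"type":"number"}},"required":["motion"]}

```bash
mkdir -p pics
cat > h.py <<'E'
import numpy as np, cv2
from cell import ctrl, viewer, job_done
def snap(n):
    s=viewer.snapshot(n); np.savez('last_%s.npz'%n,**s); return s
def load(n): return dict(np.load('last_%s.npz'%n))
def ray(s,u,v):
    K,P=s['K'],s['pose']; d=np.array([(u-K[0,2])/K[0,0],-(v-K[1,2])/K[1,1],-1.0])
    return P[:3,3],P[:3,:3]@d
def atz(s,u,v,z):
    o,d=ray(s,u,v); return o+d*(z-o[2])/d[2]
def pt(s,u,v):
    o,d=ray(s,u,v); return o+d*s['depth'][int(round(v)),int(round(u))]
def cloud(s):
    K,P=s['K'],s['pose']; h,w=s['depth'].shape; u,v=np.meshgrid(np.arange(w),np.arange(h))
    d=np.stack([(u-K[0,2])/K[0,0],-(v-K[1,2])/K[1,1],-np.ones((h,w))],-1)*s['depth'][...,None]
    return d@P[:3,:3].T+P[:3,3]
E
python3 - <<'E'
from h import *
st=ctrl.sense();print(st)
ims=[]
for n in ['side','top','wrist']:
    s=snap(n); print(n,s['K'].round(1).tolist(),s['pose'].round(3).tolist()); cv2.imwrite(f'pics/{n}0.png',s['image'])
    ims.append(s['image'])
cv2.imwrite('pics/all0.png',cv2.resize(np.vstack([np.hstack(ims[:2]),]),(800,300)))
E
```

```text
{'time': 0.0, 'q': array([-1.38269014e+00,  9.18638934e-02,  1.23185452e+00, -8.43095113e-06,
        1.81980210e+00, -5.67051994e-02]), 'qvel': array([-0.00026776, -0.00071465,  0.00034116,  0.00047834, -0.0019057 ,
        0.00070719]), 'effort': array([-5.88307776e-04, -4.46450436e+01, -4.06446004e+01,  6.95916731e-02,
        2.93264352e-02, -1.39930335e-04]), 'tcp_pos': array([ 0.14536204, -0.58182571,  0.22152158]), 'orientation': array([-9.61580030e-04,  9.92517437e-01,  1.22099170e-01, -6.73626402e-05]), 'contact_force': array([-1.4045704 , -0.28169008,  0.15730928]), 'moment': array([-0.02206097,  0.01462431, -0.05031742]), 'gripper_force': 0.0, 'opening': 1.0002262955293568}
side [[489.3, 0.0, 253.0], [0.0, 489.3, 182.2], [0.0, 0.0, 1.0]] [[0.997, 0.055, -0.055, 0.525], [-0.077, 0.613, -0.786, -0.894], [-0.009, 0.788, 0.616, 0.874], [0.0, 0.0, 0.0, 1.0]]
top [[468.6, 0.0, 261.4], [0.0, 468.6, 187.3], [0.0, 0.0, 1.0]] [[0.02, 0.998, -0.067, 0.518], [-1.0, 0.019, -0.005, 0.064], [-0.003, 0.067, 0.998, 1.083], [0.0, 0.0, 0.0, 1.0]]
wrist [[333.5, 0.0, 254.7], [0.0, 333.5, 192.2], [0.0, 0.0, 1.0]] [[0.242, 0.924, 0.297, 0.227], [-0.97, 0.231, 0.071, -0.562], [-0.003, -0.305, 0.952, 0.383], [0.0, 0.0, 0.0, 1.0]]
```

View pics/side0.png

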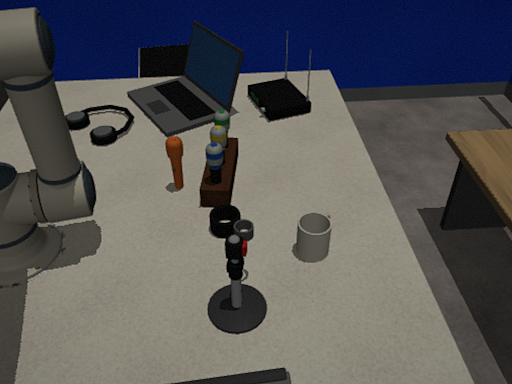

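View pics/top0.png

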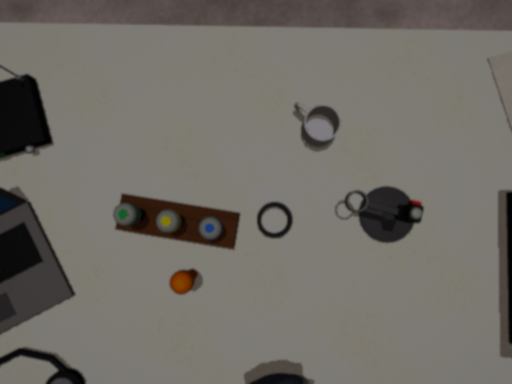

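Side view: the blue mic is at (214,153), yellow at (218,135), green at (222,118), and the orange look-alike stands outside the rack at (175,150). The stand is at (237,300) with its red button at (243,248) and ring at (243,230). The tape roll is at (225,221) and the mug at (313,238). Top view: blue dot (210,228), yellow (168,222), green (124,214), orange (183,282). Of these, the rack mic with the blue dot and band fits the description. I'll confirm it with an enlarged crop and measure.

Run:
```python
from h import *
S=load('side');T=load('top')
a=cv2.resize(T['image'][160:300,100:300],(800,560),interpolation=cv2.INTER_CUBIC)
def crop(im,u,v,w,h,W,H): return cv2.resize(im[v:v+h,u:u+w],(W,H),interpolation=cv2.INTER_CUBIC)
top=np.hstack([crop(T['image'],110,180,140,105,400,300),crop(T['image'],320,165,120,90,400,300)])
bot=np.hstack([crop(S['image'],160,100,100,75,400,300),crop(S['image'],185,200,140,135,400,300)])
im=np.vstack([top,bot]); im=np.clip(im.astype(float)*1.8,0,255).astype(np.uint8)
cv2.imwrite('pics/crop1.png',im)
for n,s in (('top',T),('side',S)):
    C=cloud(s); hsv=cv2.cvtColor(s['image'],cv2.COLOR_BGR2HSV)
    for c,lo,hi in (('blue',(100,110,60),(125,255,255)),('yellow',(22,110,60),(35,255,255)),('green',(45,90,40),(85,255,255)),('red',(0,170,60),(4,255,255)),('red2',(172,150,60),(180,255,255)),('orange',(5,170,80),(14,255,255))):
        m=cv2.inRange(hsv,lo,hi); k,l,stt,ce=cv2.connectedComponentsWithStats(m)
        for i in range(1,k):
            if stt[i,4]>=8 and stt[i,4]<2000: 
                P=C[(l==i)&(s['depth']>0)]; print(n,c,stt[i,4],ce[i].round(1),np.median(P,0).round(4) if len(P) else None)
```

```text
top blue 66 [208.9 227.8] [0.4983 0.1677 0.1765]
top yellow 79 [165.5 220.7] [0.5101 0.2517 0.1759]
top green 73 [122.4 213.8] [0.5219 0.3361 0.1765]
top red 26 [416.1 203. ] [ 0.5531 -0.2217  0.2046]
top orange 280 [181.  281.9] [0.3928 0.2201 0.1626]
side blue 23 [213.3 144. ] [0.4972 0.1684 0.1748]
side yellow 24 [217.5 126.5] [0.5104 0.2538 0.1745]
side yellow 84 [217.8 138.2] [0.5101 0.2302 0.1517]
side green 17 [221. 111.] [0.5223 0.3387 0.174 ]
side green 63 [221.2 121.9] [0.5207 0.3141 0.1522]
side red 57 [243.8 247.4] [ 0.5525 -0.2316  0.1971]
side orange 189 [173.4 144.5] [0.3909 0.2072 0.1564]
side orange 43 [175.7 166. ] [0.3901 0.2078 0.0856]
side orange 13 [177.2 177.7] [0.3897 0.2096 0.039 ]
side orange 16 [177.6 183.9] [0.3885 0.2094 0.0199]
```

View pics/crop1.png

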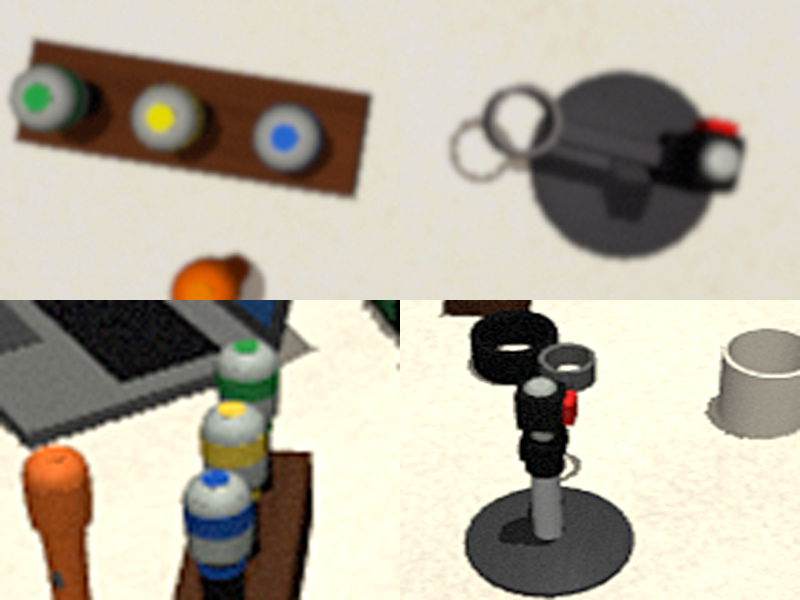

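The crop confirms the target is the rack mic with the blue dot and band, top (210,228), side (214,153). The orange one stands loose, and the other two have yellow and green dots. The ring is on the stand's left, towards world +y, at top (356,202); the thin ring beside it is its shadow. Next I'll measure the ring, grip and foot in both views.

Run:
```python
from h import *
from scipy.optimize import least_squares
def circ(P):
    f=lambda p:np.hypot(P[:,0]-p[0],P[:,1]-p[1])-p[2]
    r=least_squares(f,[*P[:,:2].mean(0),0.02],loss='soft_l1',f_scale=0.002); return r.x
for n in ('top','side'):
    s=load(n); C=cloud(s); D=s['depth']>0
    near=D&(np.hypot(C[...,0]-0.55,C[...,1]+0.15)<0.16)
    z=C[...,2]
    for lo,hi in ((0.012,0.024),(0.14,0.165),(0.195,0.24)):
        P=C[near&(z>lo)&(z<hi)]
        print(n,lo,len(P),P.min(0).round(3) if len(P) else '',P.max(0).round(3) if len(P) else '',np.median(P,0).round(4) if len(P) else '')
        if lo==0.14:
            Q=P[P[:,1]>-0.14]; print('ring',len(Q),circ(Q).round(4),np.percentile(Q[:,2],[10,50,90]).round(4))
        if lo==0.012: print('foot',circ(P[np.hypot(*(P[:,:2]-np.median(P[:,:2],0)).T)>0.05]).round(4))
        if lo==0.195: print('zs',np.histogram(P[:,2],8))
    im=s['image']
    g=near&(z>0.2)&(im.max(2)>90)&(np.ptp(im,axis=2)<40); print('cap',g.sum(),np.median(C[g],0).round(4))
T=load('top')
for p in ((416,213,0.217),(356.6,201.6,0.155),(386.6,214.5,0.017)): print(p,atz(T,*p).round(4))
```

```text
top 0.012 1268 [ 0.471 -0.277  0.012] [ 0.694 -0.072  0.023] [ 0.5211 -0.2129  0.0154]
foot [ 0.5264 -0.2157  0.0548]
top 0.14 500 [ 0.517 -0.223  0.14 ] [ 0.579 -0.1    0.16 ] [ 0.5456 -0.1609  0.1505]
ring 171 [ 0.5569 -0.1207  0.0194] [0.1454 0.1549 0.1575]
top 0.195 322 [ 0.516 -0.233  0.195] [ 0.559 -0.204  0.22 ] [ 0.536  -0.2163  0.2121]
zs (array([ 14,  15,  26,  25,  45, 100,  57,  40]), array([0.19543499, 0.19852846, 0.20162192, 0.20471538, 0.20780885,
       0.21090231, 0.21399577, 0.21708923, 0.2201827 ]))
cap 45 [ 0.5342 -0.2184  0.2171]
side 0.012 1153 [ 0.478 -0.282  0.012] [0.699 0.005 0.024] [ 0.5303 -0.228   0.0147]
foot [ 0.5784 -0.0952  0.1131]
side 0.14 426 [ 0.516 -0.24   0.14 ] [ 0.576 -0.102  0.161] [ 0.5442 -0.1444  0.15  ]
ring 172 [ 0.5556 -0.1252  0.0195] [0.1418 0.1498 0.1548]
side 0.195 290 [ 0.515 -0.237  0.195] [ 0.557 -0.207  0.217] [ 0.5345 -0.2284  0.2082]
zs (array([29, 25, 40, 25, 34, 64, 40, 33]), array([0.19508532, 0.19785676, 0.2006282 , 0.20339964, 0.20617108,
       0.20894253, 0.21171397, 0.21448541, 0.21725685]))
cap 58 [ 0.5329 -0.2234  0.2144]
(416, 213, 0.217) [ 0.5342 -0.2179  0.217 ]
(356.6, 201.6, 0.155) [ 0.5556 -0.1207  0.155 ]
(386.6, 214.5, 0.017) [ 0.5332 -0.2164  0.017 ]
```

Request:
move_arm(motion=[[0, 0, 1, 0], [0.5, 1, 2, 0], [1, 2, 2, 0.1], [2, 3.5, 2, 0.15], [2.5, 4.5, 1, 0.15], [2.5, 5, 0, 0.15], [2.5, 5, 0, 0.15], [2.5, 5, 0, 0.15], [2.5, 5, 0, 0.12], [2.5, 5, 0, 0.1], [2.5, 5, 0, 0.06], [2.5, 5, 0, 0.06]])

```text
time: 1.65
tcp_pos: [0.3806, -0.1199, 0.3048]
orientation: [0.002, 0.753, 0.658, 0.001]
contact_force: [0.9, -0.5, -0.8]
opening: 1.001
gripper_force: 0.0
```

Request:
move_arm(motion=[[1.7, 4.1, 0, 0], [1.7, 4.1, 0, 0], [1.7, 4.1, 0, 0], [1.7, 4.1, 0, 0], [1.7, 4.1, 0, 0], [1.7, 4.1, 0, 0], [1.5, 4.2, -2, 0], [0, 0, -3, 0], [0, 0, 0, 0]])

```text
time: 2.78
tcp_pos: [0.4963, 0.1664, 0.2516]
orientation: [-0.001, 0.753, 0.658, -0.001]
contact_force: [0.1, 0.2, 0.9]
opening: 1.004
gripper_force: 0.0
```

Run:
```python
from h import *
s=snap('wrist'); cv2.imwrite('pics/w1.png',np.clip(s['image'].astype(float)*1.6,0,255).astype(np.uint8))
st=ctrl.sense(); print(st['tcp_pos'],st['orientation'])
C=cloud(s); hsv=cv2.cvtColor(s['image'],cv2.COLOR_BGR2HSV)
for c,lo,hi in (('blue',(100,110,40),(125,255,255)),('yellow',(22,110,60),(35,255,255))):
    m=cv2.inRange(hsv,lo,hi); k,l,stt,ce=cv2.connectedComponentsWithStats(m)
    for i in range(1,k):
        if stt[i,4]>=20: P=C[(l==i)&(s['depth']>0)]; print(c,stt[i],ce[i].round(1),np.median(P,0).round(4),atz(s,*ce[i],0.175).round(4))
```

```text
[0.49682013 0.1660772  0.25350915] [-7.33650648e-05  7.53350195e-01  6.57619540e-01 -1.36384200e-04]
blue [235 162  40  12 112] [254.8 165. ] [0.4988 0.19   0.152 ] [0.4993 0.1948 0.175 ]
blue [246 189  24  22 415] [257.5 199.3] [0.4977 0.1683 0.175 ] [0.4977 0.1683 0.175 ]
yellow [246  67  27  28 582] [258.8  80.5] [0.5098 0.2524 0.1751] [0.5099 0.2524 0.175 ]
```

View pics/w1.png

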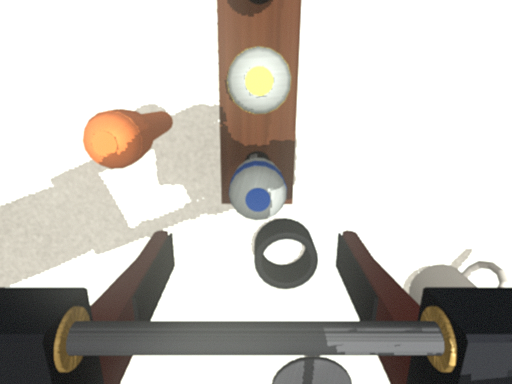

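The wrist view shows the blue dot at (257,199), nearly centred between the fingers. It gives (0.498, 0.168, 0.175), which agrees with the side and top views. Descending to grasp the head.

Request:
move_arm(motion=[[0.1, 0.2, -2, 0], [0, 0, -3, 0], [0, 0, -3, 0], [0, 0, -2.5, 0], [0, 0, -1.6, 0], [0, 0, 0, 0]])

```text
time: 3.58
tcp_pos: [0.498, 0.1675, 0.1308]
orientation: [-0.0, 0.754, 0.657, -0.001]
contact_force: [-0.0, 0.1, 0.3]
opening: 0.997
gripper_force: 0.0
```

Request:
move_arm(motion=[[0, 0, 0, 0], [0, 0, 0, 0], [0, 0, 0, 0], [0, 0, 0, 0], [0, 0, 0, 0]], gripper=1)

```text
time: 4.2
tcp_pos: [0.4984, 0.1679, 0.1318]
orientation: [0.0, 0.754, 0.657, 0.0]
contact_force: [0.8, 0.3, 0.3]
opening: 0.523
gripper_force: 30.0
```

Request:
move_arm(motion=[[0, 0, 0.8, 0], [0, 0, 1.6, 0], [0, 0, 2.6, 0], [0, 0, 3, 0], [0, 0, 3, 0], [0, 0, 3, 0], [0, 0, 2, 0], [0, 0, 1.5, 0], [0, 0, 0.5, 0]])

```text
time: 5.32
tcp_pos: [0.4986, 0.1679, 0.313]
orientation: [0.0, 0.754, 0.657, 0.001]
contact_force: [-0.5, 0.8, -2.6]
opening: 0.517
gripper_force: 30.0
```

Request:
move_arm(motion=[[0.2, -1, 0, 0], [0.4, -2, 0, 0], [0.6, -3, 0, -0.02], [0.7, -3.5, 0, -0.02], [0.7, -3.5, 0, -0.02], [0.7, -3.5, 0, -0.02], [0.7, -3.5, 0, -0.013], [0.7, -3.4, 0, 0], [0.6, -2.8, 0, 0], [0.4, -1.8, 0, 0], [0.2, -0.9, 0, 0], [0, 0, 0, 0], [0, 0, 0, 0]])

```text
time: 6.95
tcp_pos: [0.5574, -0.1203, 0.3118]
orientation: [-0.0, 0.783, 0.622, 0.0]
contact_force: [0.3, -0.3, -2.1]
opening: 0.52
gripper_force: 30.0
```

Run:
```python
from h import *
st=ctrl.sense(); print(st['tcp_pos'],st['orientation'],st['contact_force'])
ims=[]
for n in ('side','wrist','top'):
    s=snap(n); ims.append(s)
S,W,T=ims
def cr(im,u,v,w,h): return np.clip(cv2.resize(im[v:v+h,u:u+w],(400,400),interpolation=cv2.INTER_CUBIC)*1.6,0,255).astype(np.uint8)
cv2.imwrite('pics/x2.png',np.hstack([cr(S['image'],180,90,150,150),np.clip(cv2.resize(W['image'],(400,400))*1.6,0,255).astype(np.uint8)]))
for n,s in zip(('side','wrist','top'),ims):
    C=cloud(s); hsv=cv2.cvtColor(s['image'],cv2.COLOR_BGR2HSV); m=cv2.inRange(hsv,(100,110,40),(125,255,255)); k,l,stt,ce=cv2.connectedComponentsWithStats(m)
    for i in range(1,k):
        if 15<stt[i,4]<1500: P=C[(l==i)&(s['depth']>0)]; print(n,stt[i],ce[i].round(1),np.median(P,0).round(4),)
    near=(s['depth']>0)&(np.hypot(C[...,0]-0.556,C[...,1]+0.121)<0.03)
    z=C[...,2]; print(n,'zhist',np.histogram(z[near],np.arange(0,0.4,0.02))[0])
```

```text
[ 0.55739326 -0.12032227  0.31179502] [-5.02567682e-05  7.82938920e-01  6.22098563e-01  1.53695437e-04] [ 0.29981635 -0.30788735 -2.09169238]
side [237 145   9   5  40] [240.9 147. ] [ 0.5572 -0.1201  0.3549]
side [230 157  23  12 157] [241.1 163.2] [ 0.5554 -0.1419  0.3318]
side [235 175  15   7  53] [241.9 178.5] [ 0.5566 -0.1361  0.2905]
side zhist [ 71   0   0   0   0   0  94 238   0  39  89  92 102 106  98 178 245 353
  58]
wrist [216 217  85  38 982] [257.  229.3] [ 0.563  -0.0988  0.3323]
wrist [ 233  278   45   39 1368] [254.9 297. ] [ 0.5571 -0.1198  0.355 ]
wrist zhist [ 250    0    0    0    0    0  114  509    0   44  158  197  237  348
   49  829 1994 8420 1524]
top [  0 197  14  14 107] [  4.5 203.4] [0.541  0.6304 0.0548]
top zhist [277   0   0   0   0   0  25 118   1   5  25  25  20  16   0  21  52 111
   2]
```

View pics/x2.png

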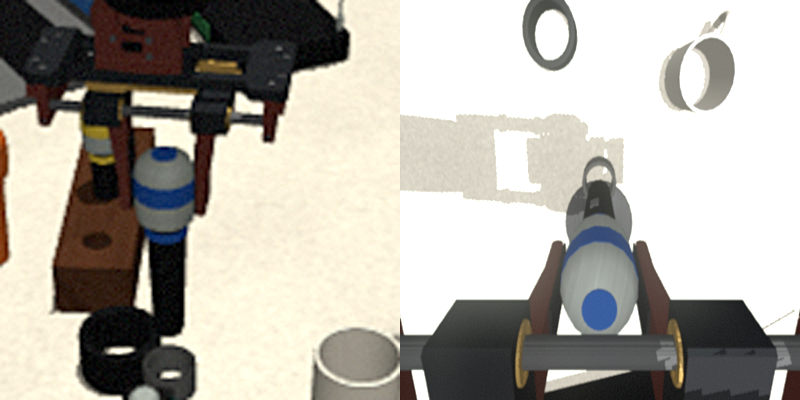

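The side crop shows the mic held upright with its tail above the ring, and the wrist view shows the ring beyond the handle. Now I'll measure the ring centre against the handle axis in the same images.

```bash
cat >> h.py <<'E'
from scipy.optimize import least_squares
def handle(P,r): # axis centre of visible arc with known radius
    f=lambda p:np.hypot(P[:,0]-p[0],P[:,1]-p[1])-r
    return least_squares(f,P[:,:2].mean(0),loss='soft_l1',f_scale=0.001).x
E
python3 - <<'E'
from h import *
for n in ('side','wrist','top'):
    s=load(n); C=cloud(s); z=C[...,2]; ok=(s['depth']>0)&(np.hypot(C[...,0]-0.5565,C[...,1]+0.121)<0.032)
    cam=s['pose'][:3,3]
    for c,lo,hi in (('tail',.195,.22),('mid',.22,.25),('up',.25,.28)):
        P=C[ok&(z>lo)&(z<hi)]; zz=P[:,2].mean() if len(P) else 0
        if len(P)>10:
            r=(23+9*(zz-.192)/.112)/2000; d=P[:,:2].mean(0)-cam[:2]; 
            p=least_squares(lambda q:np.hypot(P[:,0]-q[0],P[:,1]-q[1])-r,P[:,:2].mean(0)+d/np.linalg.norm(d)*r,loss='soft_l1',f_scale=.001).x
            print(n,c,len(P),p.round(4))
    R=C[ok&(z>.150)&(z<.160)]
    if len(R)>10:
        q=least_squares(lambda q:np.maximum(np.abs(np.hypot(R[:,0]-q[0],R[:,1]-q[1])-.01975)-.00225,0),[.5565,-.121]).x
        p=least_squares(lambda q:np.hypot(R[:,0]-q[0],R[:,1]-q[1])-.01975,[.5565,-.121],loss='soft_l1',f_scale=.001).x
        print(n,'ring',len(R),q.round(4),p.round(4),R.min(0).round(4),R.max(0).round(4),np.percentile(R[:,2],[50,90]).round(4))
    # outline by ray: dark pixels of ring by tophalf
S=load('side'); np.set_printoptions(linewidth=200)
E
```

```text
side tail 111 [ 0.5559 -0.1222]
side mid 141 [ 0.5562 -0.1218]
side up 159 [ 0.5564 -0.1215]
side ring 117 [ 0.5558 -0.1241] [ 0.5555 -0.1245] [ 0.5347 -0.148   0.1501] [ 0.5762 -0.103   0.1564] [0.1529 0.1549]
wrist tail 190 [ 0.5566 -0.1194]
wrist mid 307 [ 0.5566 -0.1197]
wrist up 475 [ 0.5565 -0.1198]
wrist ring 416 [ 0.556  -0.1215] [ 0.556  -0.1213] [ 0.5343 -0.1389  0.15  ] [ 0.5774 -0.0998  0.1565] [0.1539 0.155 ]
top tail 29 [ 0.5573 -0.1199]
top mid 37 [ 0.5575 -0.1203]
top up 24 [ 0.5577 -0.1201]
top ring 93 [ 0.5572 -0.1219] [ 0.5571 -0.1218] [ 0.5368 -0.1331  0.1514] [ 0.5787 -0.1013  0.1594] [0.1552 0.1574]
```

All three views agree that the ring centre is 0.4 mm in −x and 2 mm in −y from the handle axis. Correcting for that and inserting in stages.

Request:
move_arm(motion=[[-0.05, -0.2, 0, 0], [0, 0, -1.5, 0], [0, 0, -2, 0], [0, 0, -2, 0], [0, 0, -1.5, 0], [0, 0, -1, 0], [0, 0, 0, 0]])

```text
time: 7.98
tcp_pos: [0.5566, -0.1231, 0.2307]
orientation: [-0.001, 0.783, 0.622, -0.0]
contact_force: [0.1, 0.4, -1.9]
opening: 0.519
gripper_force: 30.0
```

Request:
move_arm(motion=[[0, 0, -1, 0], [0, 0, -1, 0], [0, 0, -1, 0], [0, 0, -1, 0], [0, 0, -0.8, 0], [0, 0, 0, 0]])

```text
time: 8.72
tcp_pos: [0.5565, -0.123, 0.1826]
orientation: [-0.001, 0.783, 0.622, -0.0]
contact_force: [-0.2, 0.5, -1.9]
opening: 0.517
gripper_force: 30.0
```

Request:
move_arm(motion=[[0, 0, -0.6, 0], [0, 0, -0.5, 0], [0, 0, -0.3, 0], [0, 0, -0.2, 0], [0, 0, 0, 0]])

```text
time: 9.35
tcp_pos: [0.5569, -0.1231, 0.1675]
orientation: [-0.0, 0.783, 0.622, -0.0]
contact_force: [0.4, -0.1, -2.2]
opening: 0.515
gripper_force: 30.0
```

Request:
move_arm(motion=[[0, 0, -0.15, 0], [0, 0, -0.1, 0], [0, 0, 0, 0]])

```text
time: 9.72
tcp_pos: [0.5569, -0.1231, 0.165]
orientation: [-0.0, 0.783, 0.622, -0.0]
contact_force: [-0.4, 0.1, -2.5]
opening: 0.521
gripper_force: 30.0
```

Request:
move_arm(motion=[[0, 0, -0.1, 0], [0, 0, -0.05, 0], [0, 0, 0, 0]])

```text
time: 10.1
tcp_pos: [0.557, -0.1231, 0.1647]
orientation: [0.0, 0.783, 0.622, 0.0]
contact_force: [-2.9, 1.1, 5.2]
opening: 0.52
gripper_force: 30.0
```

Contact came at z = 0.1647, where the shoulder was predicted to meet the rim. Letting go and rising.

Request:
move_arm(motion=[[0, 0, 0.05, 0], [0, 0, 0, 0], [0, 0, 0, 0], [0, 0, 0, 0], [0, 0, 0, 0]], gripper=-1)

```text
time: 10.72
tcp_pos: [0.5569, -0.1231, 0.164]
orientation: [-0.0, 0.783, 0.622, -0.0]
contact_force: [-0.9, -0.0, 0.2]
opening: 0.996
gripper_force: 0.0
```

Request:
move_arm(motion=[[0, 0, 1, 0], [0, 0, 2, 0], [0, 0, 3, 0], [0, 0, 2, 0], [0, 0, 1, 0], [0, 0, 0, 0]])

```text
time: 11.48
tcp_pos: [0.5573, -0.1232, 0.2555]
orientation: [0.001, 0.783, 0.622, 0.001]
contact_force: [0.1, 0.6, -0.1]
opening: 1.0
gripper_force: 0.0
```

Run:
```python
from h import *
st=ctrl.sense(); print(st['tcp_pos'],st['orientation'],st['opening'])
for n in ('side','wrist','top'):
    s=snap(n); C=cloud(s); hsv=cv2.cvtColor(s['image'],cv2.COLOR_BGR2HSV)
    for c,lo,hi in (('blue',(100,110,40),(125,255,255)),('red',(0,150,50),(4,255,255))):
        m=cv2.inRange(hsv,lo,hi); k,l,stt,ce=cv2.connectedComponentsWithStats(m)
        for i in range(1,k):
            if 15<stt[i,4]<3000: 
                P=C[(l==i)&(s['depth']>0)]
                if len(P) and np.hypot(*(np.median(P,0)[:2]-[.55,-.17]))<.15: print(n,c,stt[i],ce[i].round(1),np.median(P,0).round(4),)
    z=C[...,2]; near=(s['depth']>0)&(np.hypot(C[...,0]-.535,C[...,1]+.219)<.03)
    g=near&(z>.21)&(z<.222); print(n,'cap',g.sum(),np.median(C[g],0).round(4) if g.any() else '')
S=load('side');W=load('wrist')
cr=cv2.resize(S['image'][180:330,180:330],(400,400),interpolation=cv2.INTER_CUBIC)
cv2.imwrite('pics/x3.png',np.clip(np.hstack([cr,cv2.resize(W['image'],(400,400))])*1.6,0,255).astype(np.uint8))
```

```text
[ 0.55727222 -0.12320898  0.25551091] [8.79657502e-04 7.83244238e-01 6.21713192e-01 6.30092785e-04] 1.000452082798619
side blue [239 204   8   6  39] [242.6 206.7] [ 0.5572 -0.1236  0.2075]
side blue [233 215  21  11 124] [243.1 221.4] [ 0.5559 -0.1446  0.1844]
side red [242 240   5  17  67] [244.  248.1] [ 0.5527 -0.2316  0.1952]
side cap 110 [ 0.5335 -0.2247  0.2128]
wrist blue [230 173  35  14 109] [246.4 177.1] [ 0.5556 -0.1004  0.1852]
wrist blue [242 204  26  26 532] [254.5 216.3] [ 0.5564 -0.1225  0.208 ]
wrist cap 0 
top blue [359 195   6   9  37] [361.9 199.1] [ 0.5583 -0.1195  0.2097]
top cap 7 [ 0.5194 -0.2219  0.2115]
```

View pics/x3.png

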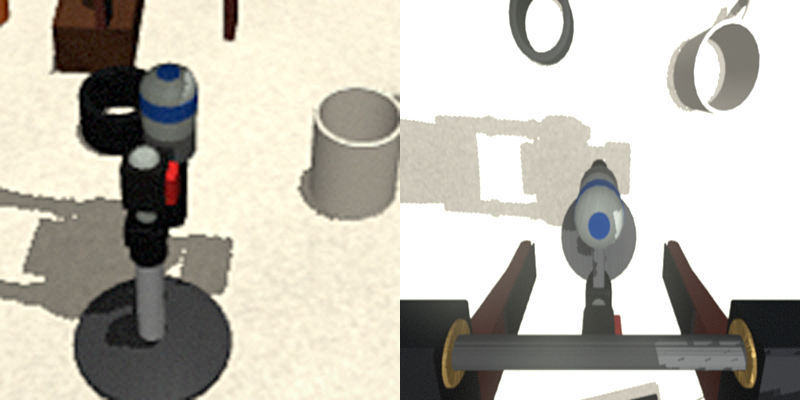

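The mic hangs upright on its shoulder in the ring: the wrist sees the dot at z 0.208, which is the seated height, with the dot above the ring at side crop (168,72). The mug, tape and grip are undisturbed. Moving over the grip.

Request:
move_arm(motion=[[-0.2, -0.8, 0.5, 0], [-0.4, -1.8, 0, 0], [-0.5, -2.2, 0, 0], [-0.5, -2.2, 0, 0], [-0.4, -1.75, 0, 0], [-0.2, -1, 0, 0], [0, 0, 0, 0]])

```text
time: 12.5
tcp_pos: [0.5347, -0.2213, 0.259]
orientation: [-0.0, 0.784, 0.621, -0.0]
contact_force: [0.5, 1.4, 1.3]
opening: 1.0
gripper_force: 0.0
```

Run:
```python
from h import *
st=ctrl.sense(); print(st['tcp_pos'],st['orientation'],st['contact_force'])
s=snap('wrist'); C=cloud(s); hsv=cv2.cvtColor(s['image'],cv2.COLOR_BGR2HSV)
m=cv2.inRange(hsv,(100,110,40),(125,255,255)); k,l,stt,ce=cv2.connectedComponentsWithStats(m)
for i in range(1,k):
    if stt[i,4]>15: print(stt[i],np.median(C[(l==i)&(s['depth']>0)],0).round(4))
s=snap('side')
cv2.imwrite('pics/x4.png',np.clip(cv2.resize(s['image'][130:330,130:330],(600,600),interpolation=cv2.INTER_CUBIC)*1.6,0,255).astype(np.uint8))
```

```text
[ 0.53470574 -0.22133092  0.25900076] [-1.38313692e-04  7.83621853e-01  6.21238096e-01 -1.13571894e-05] [0.48833375 1.3587101  1.28113295]
[238  39  32  33 805] [ 0.5564 -0.1226  0.208 ]
```

View pics/x4.png

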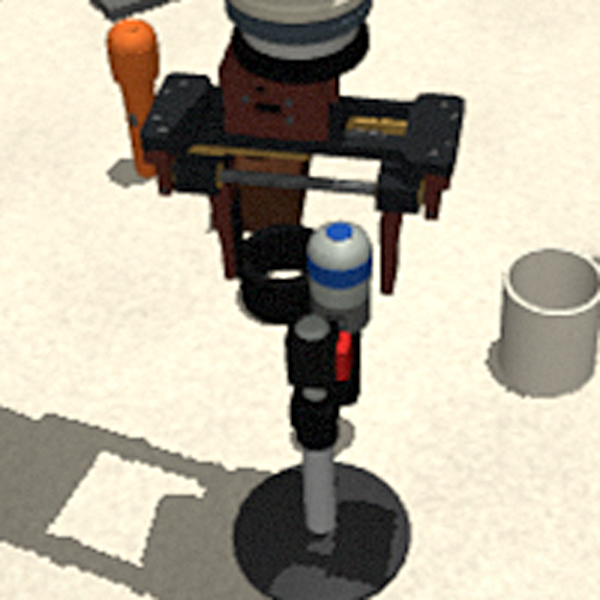

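The open fingers, tips at (232,278) and (388,290), straddle the grip at (313,350), and the mic is still seated at (340,230). Descending and squeezing.

Request:
move_arm(motion=[[0, 0, -1, 0], [0, 0, -2, 0], [0, 0, -2, 0], [0, 0, -2, 0], [0, 0, -1.3, 0], [0, 0, -0.6, 0], [0, 0, 0, 0]])

```text
time: 13.48
tcp_pos: [0.5349, -0.2206, 0.17]
orientation: [-0.0, 0.783, 0.622, -0.0]
contact_force: [-0.0, 0.2, -0.5]
opening: 1.001
gripper_force: 0.0
```

Request:
move_arm(motion=[[0, 0, 0, 0], [0, 0, 0, 0], [0, 0, 0, 0], [0, 0, 0, 0], [0, 0, 0, 0], [0, 0, 0, 0]], gripper=1)

```text
time: 14.22
tcp_pos: [0.5338, -0.2204, 0.1702]
orientation: [-0.001, 0.783, 0.622, -0.001]
contact_force: [-6.8, 2.1, 0.4]
opening: 0.389
gripper_force: 30.0
```

Run:
```python
from h import *
st=ctrl.sense(); print(st['opening'],st['contact_force'],st['moment'])
s=snap('side'); C=cloud(s); hsv=cv2.cvtColor(s['image'],cv2.COLOR_BGR2HSV)
m=cv2.inRange(hsv,(0,150,40),(4,255,255)); k,l,stt,ce=cv2.connectedComponentsWithStats(m)
for i in range(1,k): print(stt[i])
cv2.imwrite('pics/x5.png',np.clip(cv2.resize(s['image'][180:280,190:290],(600,600),interpolation=cv2.INTER_CUBIC)*1.8,0,255).astype(np.uint8))
```

```text
0.3892861299007382 [-6.75548887  2.11539922  0.41613929] [ 0.00884353 -0.31054776 -0.17092251]
[208 198   1   1   1]
[241 200   1   1   1]
[227 202   1   1   1]
[209 209   1   1   1]
[218 211   1   1   1]
[211 212   1   1   1]
[228 212   1   1   1]
[230 212   1   1   1]
[238 213   1   1   1]
[273 229   1   1   1]
[221 234   1   1   1]
[221 236   1   1   1]
[244 245   1   1   1]
[222 249   1   1   1]
[244 253   1   1   1]
```

View pics/x5.png

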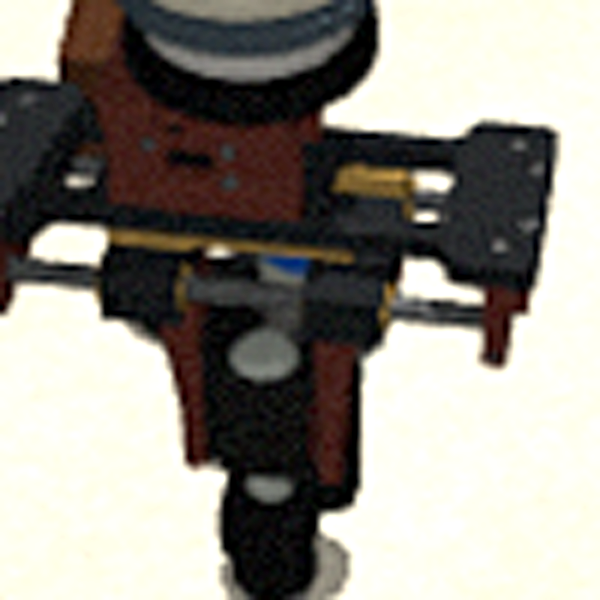

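The fingers clasp the grip with the button covered and pressed in. There is a slight side load, so I'll relieve it and start the lift.

Request:
move_arm(motion=[[-0.1, 0.02, 0, 0], [0, 0, 0.3, 0], [0, 0, 0.4, 0], [0, 0, 0.4, 0], [0, 0, 0.4, 0], [0, 0, 0, 0]])

```text
time: 15.02
tcp_pos: [0.5337, -0.2203, 0.1857]
orientation: [-0.0, 0.783, 0.622, -0.0]
contact_force: [-4.4, 1.3, -4.6]
opening: 0.392
gripper_force: 30.0
```

Request:
move_arm(motion=[[0, 0, 0.5, 0], [0, 0, 0.6, 0], [0, 0, 0.6, 0], [0, 0, 0.6, 0], [0, 0, 0.6, 0], [0, 0, 0.6, 0], [0, 0, 0.6, 0], [0, 0, 0.6, 0], [0, 0, 0.5, 0], [0, 0, 0.4, 0], [0, 0, 0.3, 0], [0, 0, 0, 0]])

```text
time: 16.52
tcp_pos: [0.5337, -0.2204, 0.245]
orientation: [0.0, 0.783, 0.622, -0.0]
contact_force: [-4.5, 1.2, -4.8]
opening: 0.383
gripper_force: 30.0
```

Risen 75 mm with only the carried weight showing in the force. Easing into the end stop.

Request:
move_arm(motion=[[0, 0, 0.2, 0], [0, 0, 0.1, 0], [0, 0, 0.1, 0], [0, 0, 0.1, 0], [0, 0, 0, 0]])

```text
time: 17.15
tcp_pos: [0.5337, -0.2204, 0.2496]
orientation: [-0.0, 0.783, 0.622, -0.0]
contact_force: [-5.2, 1.5, -5.4]
opening: 0.388
gripper_force: 30.0
```

Request:
move_arm(motion=[[0, 0, 0.1, 0], [0, 0, 0.05, 0], [0, 0, 0, 0]])

```text
time: 17.52
tcp_pos: [0.5337, -0.2204, 0.2503]
orientation: [-0.0, 0.783, 0.622, -0.0]
contact_force: [-5.1, 2.2, -8.1]
opening: 0.388
gripper_force: 30.0
```

Request:
move_arm(motion=[[0, 0, 0.05, 0], [0, 0, 0, 0], [0, 0, 0, 0], [0, 0, 0, 0], [0, 0, 0, 0], [0, 0, 0, 0], [0, 0, 0, 0], [0, 0, 0, 0]])

```text
time: 18.52
tcp_pos: [0.5337, -0.2204, 0.2503]
orientation: [-0.001, 0.783, 0.622, -0.0]
contact_force: [-4.9, 1.8, -11.0]
opening: 0.392
gripper_force: 30.0
```

Run:
```python
from h import *
st=ctrl.sense(); print(st['time'],st['tcp_pos'],st['contact_force'],st['opening'],st['gripper_force'])
s=snap('wrist'); C=cloud(s); hsv=cv2.cvtColor(s['image'],cv2.COLOR_BGR2HSV)
m=cv2.inRange(hsv,(100,110,40),(125,255,255)); k,l,stt,ce=cv2.connectedComponentsWithStats(m)
for i in range(1,k):
    if stt[i,4]>15: print(stt[i],np.median(C[(l==i)&(s['depth']>0)],0).round(4))
S=snap('side');
cv2.imwrite('pics/x6.png',np.clip(np.hstack([cv2.resize(S['image'][130:330,130:330],(400,400),interpolation=cv2.INTER_CUBIC),cv2.resize(s['image'],(400,400))])*1.7,0,255).astype(np.uint8))
```

```text
18.525 [ 0.53370871 -0.22035408  0.25029748] [ -4.85173843   1.84502301 -11.00498986] 0.39179047922311644 29.999469816684723
[ 229    5   55   60 2588] [ 0.5565 -0.1228  0.2881]
[452 355  24  11  99] [ 0.7627 -0.5892  0.0097]
```

View pics/x6.png

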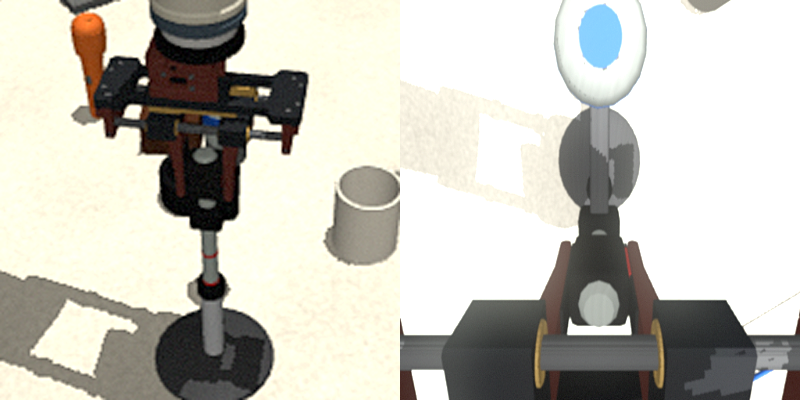

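The rod is up 80 mm: the dot went from z 0.208 to 0.288, and both red lines are out at side crop (210,256) and (210,282). The mic is still upright in the ring. Holding for a while before handing in.

Request:
move_arm(motion=[[0, 0, 0, 0], [0, 0, 0, 0], [0, 0, 0, 0], [0, 0, 0, 0], [0, 0, 0, 0], [0, 0, 0, 0], [0, 0, 0, 0], [0, 0, 0, 0], [0, 0, 0, 0], [0, 0, 0, 0], [0, 0, 0, 0], [0, 0, 0, 0], [0, 0, 0, 0], [0, 0, 0, 0], [0, 0, 0, 0], [0, 0, 0, 0], [0, 0, 0, 0], [0, 0, 0, 0], [0, 0, 0, 0], [0, 0, 0, 0]])

```text
time: 21.12
tcp_pos: [0.5337, -0.2203, 0.2503]
orientation: [-0.001, 0.783, 0.622, -0.0]
contact_force: [-5.9, 2.1, -10.4]
opening: 0.389
gripper_force: 30.0
```

Request:
move_arm(motion=[[0, 0, 0, 0], [0, 0, 0, 0], [0, 0, 0, 0], [0, 0, 0, 0], [0, 0, 0, 0], [0, 0, 0, 0], [0, 0, 0, 0], [0, 0, 0, 0], [0, 0, 0, 0], [0, 0, 0, 0], [0, 0, 0, 0], [0, 0, 0, 0], [0, 0, 0, 0], [0, 0, 0, 0], [0, 0, 0, 0], [0, 0, 0, 0], [0, 0, 0, 0], [0, 0, 0, 0], [0, 0, 0, 0], [0, 0, 0, 0]])

```text
time: 23.62
tcp_pos: [0.5337, -0.2203, 0.2503]
orientation: [-0.001, 0.783, 0.622, -0.0]
contact_force: [-3.6, 1.7, -11.5]
opening: 0.387
gripper_force: 30.0
```

Run:
```python
from h import *
st=ctrl.sense(); print(st['time'],st['tcp_pos'],st['contact_force'],st['opening'],st['gripper_force'])
print(job_done())
```

```text
23.625 [ 0.53370062 -0.22034697  0.25027865] [ -3.55413544   1.73278737 -11.49252411] 0.3873529416973966 29.99912738800049
the job is handed in; nothing more can be done
None
```

I handed the job in at 23.6 s: the blue mic is seated in the ring and the stand is held 80 mm up at its second stop with the button squeezed; I held it there about 6 s but saw no announcer signal, and no verdict came back.

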